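# Plate up an espresso order and a latte order on two serving boards

## Task

Make up the two drinks orders on the wooden serving boards. The board with the long spoon recess is the espresso order: cup in its larger round well with the handle pointing straight out over that end of the board, away from the water glass, small straight shot glass (the water) in its smaller well, teaspoon lying along its recess; the board with only two wells is the latte order: tall waisted glass in the larger well, cocoa shaker in the smaller. Everything must sit level on the floor of its recess; tip nothing over, and leave the tamper and the milk pitcher where they stand.

Things in the scene. Friction and masses are not known exactly. Their poses are not given: they have to be found in the camera images.
- cup: Red espresso cup (the only cup), 51 mm high; round body 58 mm across at the rim, 52 mm at half height, foot 42 mm. Origin on the underside, midway along body plus handle: the axis of the round body is at own y = +13 mm; the handle (12 mm thick) sticks out along own -y to y = -42 mm. z up. Grip across the body along own x, 35 to 40 mm up. About 0.11 kg.
- shot_glass: Small straight-sided shot glass without handle, 59 mm high, 48 mm across at the rim, 40 mm at 20 mm up, foot 34 mm. Round about z; origin at the centre of its underside. About 0.07 kg.
- tall_glass: Tall waisted (tulip-shaped) glass, 88 mm high, 64 mm across at the rim, foot 44 mm. Round about z; origin at the centre of its underside. Its waist is filled out for touch (sides nearly straight, 58 mm across 20 mm up, 64 mm at the rim): grip across just below the rim, 65 to 75 mm up. About 0.07 kg.
- shaker: Cocoa shaker: small clear cylinder with brown cocoa and a domed grey perforated cap, 90 mm high, 44 mm across at 25 to 35 mm up (grip there or a little higher), 34 mm at 66 mm up, foot 38 mm. Round about z; origin at the centre of its underside. About 0.1 kg.
- teaspoon: Steel teaspoon lying flat, bowl up, 136 mm long along own x: handle tip at x = -68 mm, bowl (28 mm wide) from x = 40 to 68 mm. Origin under its middle, z up. The stem is 8 mm wide (own y) from x = -30 to 35 mm and arches, its top 9 mm above the surface: grip across it there, fingertips 2 to 3 mm above the surface. 0.03 kg. It may lie either way round in its recess.
- espresso_board: Wooden board, fixed, 204 mm along y, 158 mm along x; origin at the centre of its underside, z up. Face 18 mm up, rim 22 mm; recesses 6 mm deep (floors at z = 12 mm). Cup well 64 mm across at (x, y) = (30, -48) mm, the cup handle to point along the own -y; shot-glass well 52 mm across at (30, 52) mm; spoon recess 160 mm along y by 50 mm along x, centre (-41, 0) mm.
- latte_board: Board of the same wood, fixed, 204 mm along y, 128 mm along x, with two round wells only; origin at the centre of its underside, z up. Face 18 mm up, rim 22 mm; wells 6 mm deep (floors at z = 12 mm). Larger well (tall glass) 76 mm across at (x, y) = (0, -44) mm; smaller well (shaker) 56 mm across at (0, 52) mm.
- tamper: Bystander: coffee tamper standing on its 58 mm steel disc, brown wooden handle up, 93 mm high, 0.42 kg, loose. Stands among the things; not to be moved. Origin at the centre of its underside.
- milk_pitcher: Bystander: small steel milk pitcher, 71 x 85 mm, 92 mm high, loose. Stands at the right rear; not to be moved. Origin on its underside.
Mind the look-alikes: they are no part of the job. Leave any orange or purple look-alike of the shaker alone.

How it is judged:
By the outcome, as a careful person would: the job done as asked, in the order asked, and still so for the second after the job is handed in, with the robot touching nothing.
It also fails if it takes over 115 s, if anything falls off the work surface, if the arm or the gripper's body presses on something with over 40 N, if the wrist force passes 120 N, or if a joint passes its speed limit or range.

## Robot

A 6-joint arm with a two-finger parallel gripper is mounted at the origin on a cart in front of the work surface, level with it; the furniture and walls round the work are solid. World frame = base frame: x ahead of the robot, y to its left, z up, the work surface at z = 0. Lengths are in m, angles in rad, forces in N, time in s.
With the tool pointing down it reaches from about 0.375 to 0.9 m from the base axis. Payload 3.1 kg.
Tool frame: the origin (TCP) lies between the finger pads; the fingertips stand 8 mm ahead of it and the grasp point (between the pads) lies 11 mm behind it; z points along the fingers, y is the line along which they close (so a half turn about z gives the same grasp; the last joint's range is limited). The gripper opens to 87 mm and grips with 3 to 60 N. Pads are 19 mm wide; open, the fingers measure 117 mm over their backs; the gripper's body (75 mm by 190 mm) begins 51 mm behind the grasp point.
Start: joints at [-1.317, 0.527, 1.433, -0, 1.181, -0.178], TCP at [0.262, -0.567, 0.231] pointing down, gripper open.
Joint ranges: [-3.08, 3.08], [-0.75, 2.2], [0.22, 2.44], [-1.43, 4.57], [0, 2.65], [-2.85, 2.85]. Speed limits (rad/s): [2.79, 2.79, 3.14, 3.14, 3.14, 3.14].

## Interface

Orientations are given as a unit quaternion [x, y, z, w].
In Python, from rig import robot, vision, job gives the robot as it stands.
- The arm moves only by the shell command python3 -m handwheel 'ROWS' [OPENING] [FORCE]. ROWS is JSON, a list of rows, each a list of 4 numbers: the shift along the tool's x, y, z as a fraction of full scale, then the turn about the tool's z as a fraction of full scale. A call has 1 to 20 rows; each row is the pose to reach, as a shift and turn from the pose commanded when the call began, along the tool's axes at that moment, turning the shorter way round; what a row does not reach only later rows make up. Full scale, the value 1, is 300 mm for a shift and 2 pi rad for a turn. A row lasts 1/12 s, in which the tool goes at most 41.7 mm and 7.16 degrees, less where a joint would pass 70% of its speed; a pose out of reach is approached as far as the arm can. A call with a number of a shift or a turn outside -1 to 1 is refused whole. A call with a gripper value outside its range is refused whole. OPENING is the opening in per cent of the stroke, from 0 (shut) to 100 (fully open), set as the call begins (- or left out, the last holds). The fingers move at their own pace and stop on an object; FORCE is the grip in N (left out, the last holds). Time passes only in rows, so rows that repeat a pose let the fingers close. It gives the time, the measured TCP pose, the force, the opening and the grip force at its end, in the units of the state.
- robot.get_obs(): the state, without advancing time (a new reading comes with each control period).
- vision.camera(name): name is "scene" or "top"; returns a dict with "frame" (400x640x3 uint8, red, green, blue), "K" (3x3 intrinsics, pixels), "cam_to_world" (4x4, takes a point from camera to world coordinates). Camera axes: x right, y down, z forward; pixel columns grow to the right and rows downward; lengths in m; the calibration is good to about 2 mm. A picture is of the moment at which its call begins. There is no depth.
- job.hand_in(): hands the job in; it is judged then, once.
Trained networks look in the newest picture that a camera, given by its name, has taken for a name from the list of things; names that differ only in an ending like _2 or _b are one class to them, and where a whole thing is asked for, a point or a joint stands for the part that bears it (a point fixed in the world has none). Each returns a list of dicts, best first, with "conf" (0 to 1); they miss things now and then, are a little off and sometimes report something else, mostly with a low value. They report only what shows in the picture. A call takes as long as a camera call. They do not tell look-alikes from the thing itself.
- vision.look_for(camera, label): "point" ([row, column] in pixels, amid what is visible of it).
- vision.outline_of(camera, label): "mask" (400x640 bool, what is visible of it) and "point" ([row, column] in pixels, amid what is visible of it).
The state is a dict: "time": time; "q": joint angles; "joint_velocities": joint speeds; "joint_torque": joint torques, N m; "position": TCP position; "tool_rot": TCP orientation; "ft_force": force on the tool from outside, world axes, zero at the start; "moment": the same for the moment, N m; "grip_width": finger opening in m; "grip_force": force on a finger pad.
Only numpy, scipy, OpenCV 4.12 (cv2) and the standard library are available. Lean on these libraries where they do the work, as an engineer would, in place of code of your own. Each camera call takes 0.05 s, during which the arm holds its last target. There are 200 camera calls.

## Working session

There is one attempt and no reset: what is moved stays moved. The work goes in short steps, Python scripts to look and compute and a shell command to move; the robot and the scene stay as the last step left them, time stands still between calls to the robot, and variables do not carry over. Pictures are saved under pics/ and viewed, at most 16 in all, crops included, and the job is handed in when it is done.

```bash
ls; mkdir -p pics; cat > h.py <<'E'
import numpy as np, cv2
from rig import robot, vision, job
def ray(cam,px):
    K=cam["K"];T=np.array(cam["cam_to_world"]);d=T[:3,:3]@np.linalg.solve(K,[px[1],px[0],1.]);return T[:3,3],d
def atz(cam,px,z):
    o,d=ray(cam,px);return o+d*(z-o[2])/d[2]
def proj(cam,P):
    T=np.linalg.inv(cam["cam_to_world"]);p=cam["K"]@(T[:3,:3]@np.array(P)+T[:3,3]);return p[1]/p[2],p[0]/p[2]
def save(im,n,s=1):
    cv2.imwrite("pics/"+n,cv2.resize(im[...,::-1],None,fx=s,fy=s,interpolation=cv2.INTER_CUBIC))
E
python3 - <<'E'
from h import *
np.set_printoptions(precision=3,suppress=True)
for c in("top","scene"):
    k=vision.camera(c);save(k["frame"],c+"0.png",1.25)
    print(c,np.array(k["K"]),np.array(k["cam_to_world"]))
    for l in["cup","shot_glass","tall_glass","shaker","teaspoon","espresso_board","latte_board","tamper","milk_pitcher"]:
        for r in vision.outline_of(c,l)[:4]:
            m=r["mask"];ys,xs=np.nonzero(m);print(l,round(r["conf"],2),np.round(r["point"]),"rows",ys.min(),ys.max(),"cols",xs.min(),xs.max(),"z0:",atz(k,r["point"],0.0)[:2])
print(robot.get_obs())
E
```

```text
pics
top [[478.414   0.    333.706]
 [  0.    478.414 193.676]
 [  0.      0.      1.   ]] [[ 0.003 -0.999  0.04   0.461]
 [-1.    -0.003  0.016 -0.018]
 [-0.016 -0.04  -0.999  1.507]
 [ 0.     0.     0.     1.   ]]
cup 0.83 [164. 306.] rows 155 174 cols 297 322 z0: [0.616 0.096]
cup 0.43 [232. 344.] rows 205 241 cols 334 355 z0: [ 0.403 -0.026]
shot_glass 0.72 [154. 363.] rows 149 164 cols 354 368 z0: [ 0.646 -0.086]
shaker 0.63 [182. 382.] rows 174 187 cols 373 386 z0: [ 0.559 -0.145]
shaker 0.61 [171. 409.] rows 165 177 cols 399 413 z0: [ 0.594 -0.232]
shaker 0.48 [211. 390.] rows 207 219 cols 382 394 z0: [ 0.468 -0.171]
teaspoon 0.63 [231. 341.] rows 204 241 cols 334 355 z0: [ 0.405 -0.017]
espresso_board 0.66 [219. 231.] rows 192 251 cols 195 266 z0: [0.44  0.332]
espresso_board 0.37 [152. 444.] rows 138 164 cols 432 459 z0: [ 0.655 -0.342]
latte_board 0.72 [219. 445.] rows 193 247 cols 406 479 z0: [ 0.443 -0.342]
tamper 0.79 [193. 337.] rows 184 201 cols 328 345 z0: [ 0.524 -0.003]
milk_pitcher 0.79 [152. 446.] rows 138 164 cols 431 459 z0: [ 0.653 -0.346]
scene [[453.093   0. 
[... 891 characters left out ...]
 [0.429 0.326]
latte_board 0.63 [345. 317.] rows 291 399 cols 266 363 z0: [ 0.45 -0.33]
tamper 0.63 [204. 321.] rows 185 219 cols 308 330 z0: [0.535 0.015]
milk_pitcher 0.66 [319. 415.] rows 294 342 cols 394 431 z0: [ 0.666 -0.322]
{'time': 1.0, 'q': array([-1.317,  0.528,  1.433,  0.   ,  1.181, -0.179]), 'joint_velocities': array([-0.001, -0.   , -0.001, -0.   , -0.002,  0.   ]), 'joint_torque': array([ -0.   , -44.002, -17.699,   0.064,   0.051,  -0.   ]), 'position': array([ 0.262, -0.567,  0.231]), 'tool_rot': array([ 0.977,  0.215,  0.   , -0.   ]), 'ft_force': array([0.315, 0.269, 0.071]), 'moment': array([ 0.033, -0.039, -0.026]), 'grip_force': 0.0, 'grip_width': 0.08673205724510902}
```

```bash
python3 - <<'E'
from h import *
k=vision.camera("top");save(k["frame"][125:265,180:490],"topc.png",2.58)
k=vision.camera("scene");save(k["frame"][85:385,200:440],"scenec.png",2)
E
```

```text
(no output)
```

View pics/topc.png

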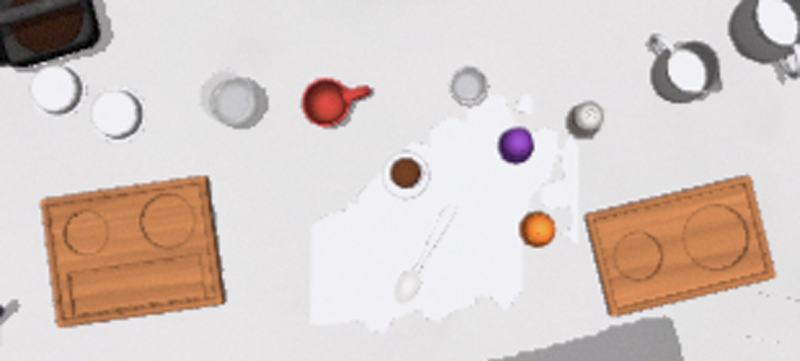

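View pics/scenec.png

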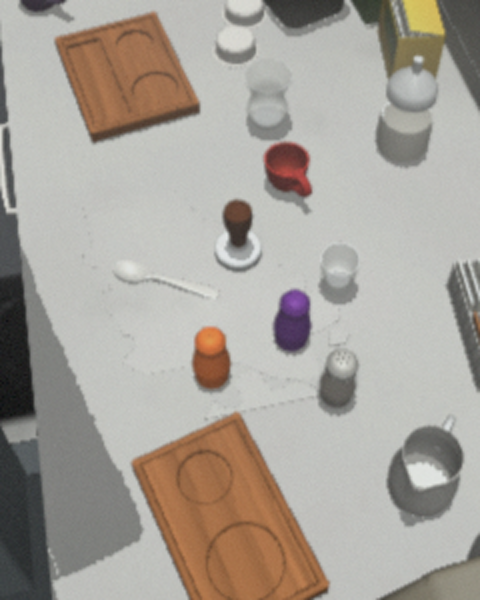

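The espresso board is on the left and the latte board on the right of the top view. The real shaker is the grey-capped one with a clear body at top-camera (171,409). The purple one (182,382) and the orange one (211,390) are the look-alikes, as the scene crop confirms. The tall glass is near top (164,272). The cup is at (164,306) with its handle towards image right. The spoon bowl is at (236,338) and its tip at (205,356).

Next I'll fit the poses from silhouettes.

```bash
cat >> h.py <<'E'
from scipy.optimize import minimize
a=np.linspace(0,2*np.pi,24,endpoint=False)
def rev(prof,cx=0,cy=0): return np.array([[cx+d/2*np.cos(t),cy+d/2*np.sin(t),z] for z,d in prof for t in a])/1000
def box(x0,x1,y0,y1,z0,z1): return np.array([[x,y,z] for x in(x0,x1) for y in(y0,y1) for z in(z0,z1)])/1000
M={"cup":[rev([(0,42),(25,52),(51,58)],0,13),box(-6,6,-42,-14,20,42)],
"shot_glass":[rev([(0,34),(20,40),(59,48)])],
"tall_glass":[rev([(0,44),(15,46)]),rev([(15,46),(40,44)]),rev([(40,44),(88,64)])],
"shaker":[rev([(0,38),(25,44),(35,44),(66,34),(82,32),(90,15)])],
"teaspoon":[box(-68,-30,-5,5,0,3),box(-30,42,-4,4,3,9),np.array([[54+14*np.cos(t),14*np.sin(t),z] for t in a for z in(1,6)])/1000],
"espresso_board":[box(-79,79,-102,102,0,22)],"latte_board":[box(-64,64,-102,102,0,22)],
"tamper":[rev([(0,58),(10,58)]),rev([(10,20),(93,30)])],"milk_pitcher":[rev([(0,71),(92,71)])]}
S=6
def render(cam,parts,p):
    c,s=np.cos(p[2]),np.sin(p[2]);R=np.array([[c,-s,0],[s,c,0],[0,0,1]])
    im=np.zeros((400*S//1,640*S//1),np.uint8)
    for q in parts:
        uv=np.array([proj(cam,v@R.T+[p[0],p[1],p[3] if len(p)>3 else 0])[::-1] for v in q])
        h=cv2.convexHull(((uv+.5)*S).astype(np.float32)).round().astype(np.int32)
        cv2.fillConvexPoly(im,h,1)
    return im
def fit(obs,label,p0,z=0,yaw=True):
    big=[cv2.resize(m.astype(np.uint8),None,fx=S,fy=S,interpolation=cv2.INTER_NEAREST) for _,m in obs]
    def cost(v):
        p=[v[0]/1e3,v[1]/1e3,v[2]/50 if yaw else p0[2],z];r=0
        for (c,_),b in zip(obs,big):
            i=render(c,M[label],p);r+=1-(i&b).sum()/(i|b).sum()
        return r/len(obs)
    x0=np.array([p0[0]*1e3,p0[1]*1e3,p0[2]*50])[:3 if yaw else 2]
    o=minimize(cost,x0,method="Nelder-Mead",options=dict(initial_simplex=np.vstack([x0]+[x0+8*e for e in np.eye(len(x0))]),xatol=.15,fatol=1e-4,maxiter=70))
    v=o.x;return round(v[0]/1e3,4),round(v[1]/1e3,4),round(v[2]/50,3) if yaw else p0[2],round(1-o.fun,3)
def outl(name,label,near,cam,tol=30):
    b=[r for r in vision.outline_of(name,label) if np.hypot(*(np.array(r["point"])-proj(cam,near)))<tol]
    return b[0]["mask"] if b else None
E
cat > fitall.py <<'E'
from h import *
import sys
G={"cup":(.61,.10,0.2),"shot_glass":(.64,-.075,0),"tall_glass":(.62,.21,0),"shaker":(.59,-.22,0),"teaspoon":(.41,-.02,-2.6),"espresso_board":(.44,.33,.1),"latte_board":(.44,-.34,.2),"tamper":(.525,0,0),"milk_pitcher":(.65,-.34,0)}
Y=["cup","teaspoon","espresso_board","latte_board"]
C={n:vision.camera(n) for n in("top","scene")}
for l,g in G.items():
    A=[]
    for n,c in C.items():
        m=outl(n,l,(g[0],g[1],.02),c)
        if m is not None:
            A.append((c,m));print(l,n,fit([(c,m)],l,g,0,l in Y))
    if len(A)>1:print(l,"both",fit(A,l,g,0,l in Y))
E
time python3 fitall.py
```

```text
cup scene (np.float64(0.6147), np.float64(0.0791), np.float64(0.33), np.float64(0.853))
shot_glass top (np.float64(0.6328), np.float64(-0.0762), 0, np.float64(0.931))
shot_glass scene (np.float64(0.6309), np.float64(-0.0767), 0, np.float64(0.948))
shot_glass both (np.float64(0.6317), np.float64(-0.0764), 0, np.float64(0.932))
tall_glass top (np.float64(0.6134), np.float64(0.2044), 0, np.float64(0.87))
tall_glass scene (np.float64(0.6111), np.float64(0.205), 0, np.float64(0.908))
tall_glass both (np.float64(0.6113), np.float64(0.204), 0, np.float64(0.882))
shaker top (np.float64(0.5913), np.float64(-0.2163), 0, np.float64(0.903))
shaker scene (np.float64(0.5898), np.float64(-0.2167), 0, np.float64(0.946))
shaker both (np.float64(0.5903), np.float64(-0.2164), 0, np.float64(0.917))
teaspoon top (np.float64(0.4342), np.float64(-0.0289), np.float64(-3.642), np.float64(0.716))
teaspoon scene (np.float64(0.4335), np.float64(-0.0291), np.float64(-3.65), np.float64(0.628))
teaspoon both (np.float64(0.4327), np.float64(-0.0286), np.float64(-3.648), np.float64(0.669))
espresso_board top (np.flo
[... 378 characters left out ...]
 scene (np.float64(0.4399), np.float64(-0.3342), np.float64(0.235), np.float64(0.978))
latte_board both (np.float64(0.4407), np.float64(-0.3332), np.float64(0.239), np.float64(0.971))
tamper top (np.float64(0.5248), np.float64(-0.0025), 0, np.float64(0.938))
tamper scene (np.float64(0.5244), np.float64(-0.0015), 0, np.float64(0.886))
tamper both (np.float64(0.5246), np.float64(-0.0026), 0, np.float64(0.909))
milk_pitcher top (np.float64(0.6489), np.float64(-0.3334), 0, np.float64(0.791))
milk_pitcher scene (np.float64(0.6491), np.float64(-0.3343), 0, np.float64(0.852))
milk_pitcher both (np.float64(0.6494), np.float64(-0.3344), 0, np.float64(0.821))
real	0m22.780s
user	0m18.118s
sys	0m2.658s
```

```bash
cat > plan.py <<'E'
# python3 plan.py x y z phi : fractions from the present pose (phi = heading of tool x, tool down)
import sys; from h import *
o=robot.get_obs();q=o["tool_rot"];p=o["position"];f=2*np.arctan2(q[1],q[0])
t=[float(v) for v in sys.argv[1:]]
d=np.array(t[:3])-p;X=np.array([np.cos(f),np.sin(f),0]);Y=np.array([np.sin(f),-np.cos(f),0])
dp=(f-t[3]+np.pi)%(2*np.pi)-np.pi
print("t",o["time"],"p",p.round(4),"phi",round(f,3),"rows",np.round([d@X/.3,d@Y/.3,-d[2]/.3,dp/2/np.pi],4),"minrows",round(max(np.linalg.norm(d)/.0417,abs(dp)/.125),1))
E
python3 - <<'E'
from h import *
C={n:vision.camera(n) for n in("top","scene")};A=[]
for n,c in C.items():
    f=c["frame"].astype(int);m=(f[...,0]>f[...,1]*1.7)&(f[...,0]>f[...,2]*1.7)&(f[...,0]>70)
    w=np.zeros_like(m);r,q=map(int,proj(c,(.615,.085,.025)));w[r-25:r+25,q-25:q+25]=1;m&=w
    A.append((c,m));print(n,m.sum(),fit([(c,m)],"cup",(.61,.085,.25)))
print(fit(A,"cup",(.61,.085,.25)))
E
python3 plan.py .6135 .0935 .15 1.85
```

```text
top 302 (np.float64(0.6139), np.float64(0.0793), np.float64(0.351), np.float64(0.91))
scene 322 (np.float64(0.6154), np.float64(0.0847), np.float64(0.223), np.float64(0.591))
(np.float64(0.6136), np.float64(0.0789), np.float64(0.32), np.float64(0.744))
t 2.2 p [ 0.2622 -0.5673  0.2305] phi 0.433 rows [ 1.9871 -1.5085  0.2685 -0.2256] minrows 18.1
```

View pics/top0.png

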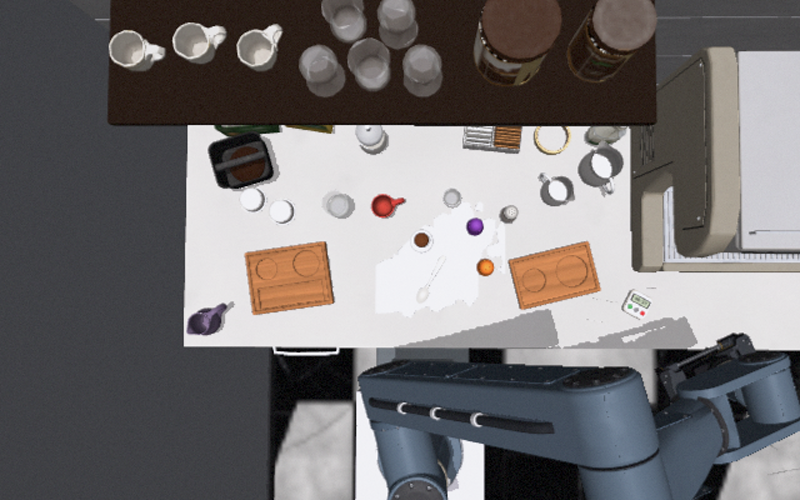

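View scene0.

Top view: a dark wall shelf overhangs the rear at the top of the picture, and the coffee machine stands at right rear. I'll check the shelf's height in the scene view.

View pics/scene0.png

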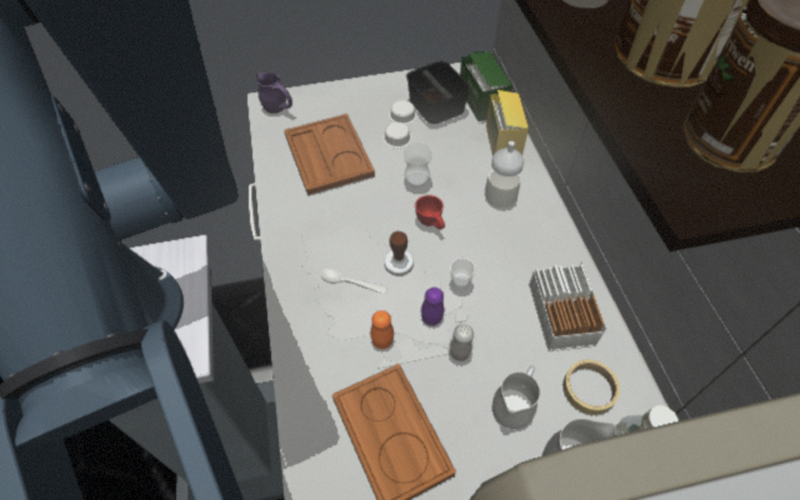

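```bash
python3 plan.py .42 -.35 .25 1.2
```

```text
t 2.2 p [ 0.2622 -0.5673  0.2305] phi 0.433 rows [ 0.7815 -0.437  -0.0648 -0.1221] minrows 6.5
```

```bash
python3 - <<'E'
from h import *
t=vision.camera("top");s=vision.camera("scene")
print("moka base scene bottom edge z0",atz(s,(166,402),0),"left edge",atz(s,(158,389),.0),"right",atz(s,(158,416),0))
print("top knob/ body: ",[atz(t,(118,296),z).round(3) for z in(0,.08,.15)], "top bottom-edge",[atz(t,(122.5,296),z).round(3) for z in(0,.05,.1,.15)])
print("knob scene",[atz(s,(114,408),z).round(3) for z in (.1,.13,.16,.2)],"knob top",[atz(t,(101,296),z).round(3) for z in (.1,.13,.16,.2)])
save(t["frame"][95:185,255:345],"moka.png",6)
E
```

```text
moka base scene bottom edge z0 [7.73874886e-01 8.78556029e-02 1.11022302e-16] left edge [0.74845376 0.12243968 0.        ] right [0.81985366 0.1063707  0.        ]
top knob/ body:  [array([0.762, 0.127, 0.   ]), array([0.746, 0.12 , 0.08 ]), array([0.732, 0.113, 0.15 ])] top bottom-edge [array([0.748, 0.127, 0.   ]), array([0.738, 0.122, 0.05 ]), array([0.729, 0.118, 0.1  ]), array([0.719, 0.113, 0.15 ])]
knob scene [array([0.805, 0.177, 0.1  ]), array([0.791, 0.149, 0.13 ]), array([0.776, 0.12 , 0.16 ]), array([0.757, 0.082, 0.2  ])] knob top [array([0.793, 0.118, 0.1  ]), array([0.786, 0.115, 0.13 ]), array([0.779, 0.112, 0.16 ]), array([0.769, 0.108, 0.2  ])]
```

View pics/moka.png

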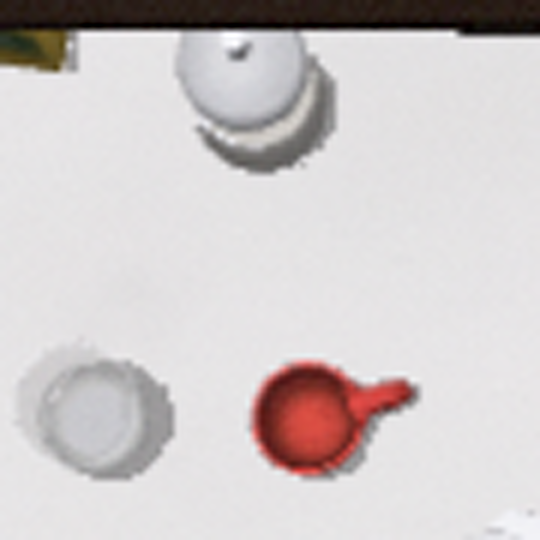

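```bash
python3 -m handwheel '[[0.1,0,-0.06,0],[0.78,-0.44,-0.06,-0.122],[0.78,-0.44,-0.06,-0.122],[0.78,-0.44,-0.06,-0.122],[0.78,-0.44,-0.06,-0.122],[0.78,-0.44,-0.06,-0.122],[0.78,-0.44,-0.06,-0.122],[0.78,-0.44,-0.06,-0.122],[0.78,-0.44,-0.06,-0.122]]' 100 15; python3 plan.py .57 .05 .16 1.9
```

```text
time: 3.05
position: [0.4201, -0.3476, 0.2488]
tool_rot: [0.824, 0.566, -0.0, 0.0]
ft_force: [-0.6, -1.0, 0.3]
grip_width: 0.0868
grip_force: 0.0
t 3.05 p [ 0.4201 -0.3476  0.2488] phi 1.203 rows [ 1.4164 -0.0105  0.2961 -0.1109] minrows 10.4
```

Crop: the cup body is centred at top (164.5,306) and its handle points right and slightly up, giving yaw ≈ 0.33. The moka pot's front is at x ≈ 0.74, which leaves enough clearance.

```bash
python3 -m handwheel '[[0.85,0,0.15,-0.06],[0.85,0,0.15,-0.06],[0.85,0,0.15,-0.06],[0.85,0,0.15,-0.06],[0.85,0,0.15,-0.06],[0.85,0,0.15,-0.06],[0.85,0,0.15,-0.06],[0.85,0,0.15,-0.06]]'; python3 plan.py .6094 .0915 .12 1.9
```

```text
time: 3.72
position: [0.5122, -0.1105, 0.203]
tool_rot: [0.704, 0.71, -0.0, -0.0]
ft_force: [-0.4, -0.7, 0.9]
grip_width: 0.087
grip_force: 0.0
t 3.7167 p [ 0.5122 -0.1105  0.203 ] phi 1.579 rows [ 0.6707  0.3294  0.2767 -0.0511] minrows 5.7
```

```bash
python3 -m handwheel '[[0.67,0.329,0.277,-0.051],[0.67,0.329,0.277,-0.051],[0.67,0.329,0.277,-0.051],[0.67,0.329,0.277,-0.051],[0.67,0.329,0.277,-0.051],[0.67,0.329,0.277,-0.051],[0.67,0.329,0.277,-0.051],[0.67,0.329,0.277,-0.051],[0.67,0.329,0.277,-0.051]]'; python3 plan.py .6094 .0915 .026 1.9
python3 - <<'E'
from h import *
t=vision.camera("top");s=vision.camera("scene")
a=t["frame"][130:190,270:350];b=s["frame"][130:190,300:380]
save(np.vstack([a,b]),"cupgrip.png",5)
E
```

```text
time: 4.47
position: [0.6098, 0.0873, 0.1206]
tool_rot: [0.584, 0.812, -0.0, 0.0]
ft_force: [0.4, 0.2, 0.4]
grip_width: 0.0873
grip_force: 0.0
t 4.4667 p [0.6098 0.0873 0.1206] phi 1.895 rows [ 0.0136  0.0031  0.3152 -0.0008] minrows 2.3
```

View pics/cupgrip.png

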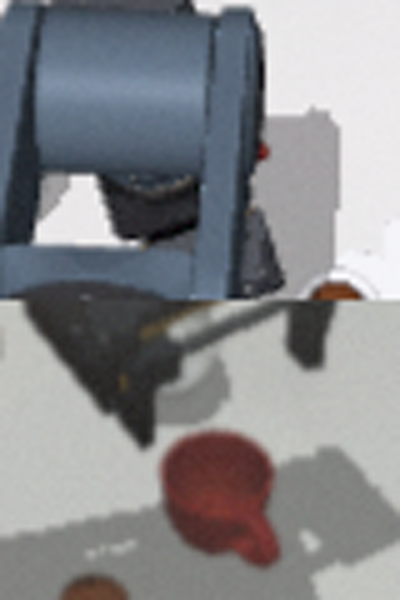

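The scene part shows the cup below the open fingers, with its handle free to the lower right. The top view is blocked by the arm.

```bash
python3 plan.py .6094 .0915 .026 1.9
```

```text
t 4.5667 p [0.6097 0.0872 0.1211] phi 1.894 rows [ 0.0137  0.0037  0.317  -0.001 ] minrows 2.3
```

```bash
python3 -m handwheel '[[0.014,0.003,0.1,0],[0.014,0.003,0.2,0],[0.014,0.003,0.27,0],[0.014,0.003,0.317,0],[0.014,0.003,0.317,0],[0.014,0.003,0.317,0]]'; python3 -m handwheel '[[0,0,0,0],[0,0,0,0],[0,0,0,0],[0,0,0,0],[0,0,0,0],[0,0,0,0],[0,0,0,0],[0,0,0,0]]' 50 15;python3 plan.py .6094 .0915 .026 1.9
```

```text
time: 5.07
position: [0.6087, 0.0926, 0.0254]
tool_rot: [0.584, 0.812, -0.0, -0.0]
ft_force: [-0.5, -0.1, -0.2]
grip_width: 0.0869
grip_force: 0.0
time: 5.73
position: [0.6093, 0.0942, 0.0258]
tool_rot: [0.583, 0.813, 0.0, 0.0]
ft_force: [0.5, 0.4, 3.4]
grip_width: 0.055
grip_force: 14.8
t 5.7333 p [0.6093 0.0942 0.0258] phi 1.897 rows [-0.0086 -0.0025 -0.0005 -0.0005] minrows 0.1
```

```bash
python3 -m handwheel '[[0,0,-0.05,0],[0,0,-0.15,0],[0,0,-0.25,0],[0,0,-0.25,0],[0,0,-0.25,0],[0,0,-0.25,0]]' - 20;python3 plan.py .4682 .2854 .1 1.72
```

```text
time: 6.23
position: [0.6079, 0.0941, 0.0996]
tool_rot: [0.583, 0.812, -0.001, -0.001]
ft_force: [-0.1, 0.6, -1.5]
grip_width: 0.0549
grip_force: 20.0
t 6.2333 p [0.6079 0.0941 0.0996] phi 1.897 rows [ 0.7532 -0.2368 -0.0015  0.0281] minrows 5.7
```

```bash
python3 -m handwheel '[[0,0,-0.12,0],[-0.1,-0.1,-0.15,0],[0.1,-0.2,-0.15,0.01],[0.753,-0.237,-0.15,0.028],[0.753,-0.237,-0.15,0.028],[0.753,-0.237,-0.15,0.028],[0.753,-0.237,-0.15,0.028],[0.753,-0.237,-0.15,0.028],[0.753,-0.237,-0.15,0.028],[0.753,-0.237,-0.15,0.028],[0.753,-0.237,-0.15,0.028],[0.753,-0.237,-0.15,0.028]]';python3 plan.py .4682 .2854 .055 1.72
```

```text
time: 7.23
position: [0.4693, 0.2842, 0.1444]
tool_rot: [0.652, 0.758, -0.001, -0.0]
ft_force: [0.5, -0.4, -1.2]
grip_width: 0.0547
grip_force: 20.0
t 7.2333 p [0.4693 0.2842 0.1444] phi 1.72 rows [ 4.300e-03 -2.900e-03  2.979e-01  1.000e-04] minrows 2.1
```

```bash
python3 -m handwheel '[[0.003,-0.002,0.1,0],[0.003,-0.002,0.2,0],[0.003,-0.002,0.27,0],[0.003,-0.002,0.29,0],[0.003,-0.002,0.29,0],[0.003,-0.002,0.29,0]]'; python3 plan.py .4682 .2854 .038 1.72
python3 - <<'E'
from h import *
s=vision.camera("scene");save(s["frame"][70:190,190:330],"cupplace.png",5)
E
```

```text
time: 7.73
position: [0.4694, 0.2852, 0.0585]
tool_rot: [0.653, 0.758, 0.0, 0.0]
ft_force: [0.5, 0.7, -0.4]
grip_width: 0.0548
grip_force: 20.0
t 7.7333 p [0.4694 0.2852 0.0585] phi 1.719 rows [ 0.0012 -0.0039  0.0684 -0.0002] minrows 0.5
```

View pics/cupplace.png

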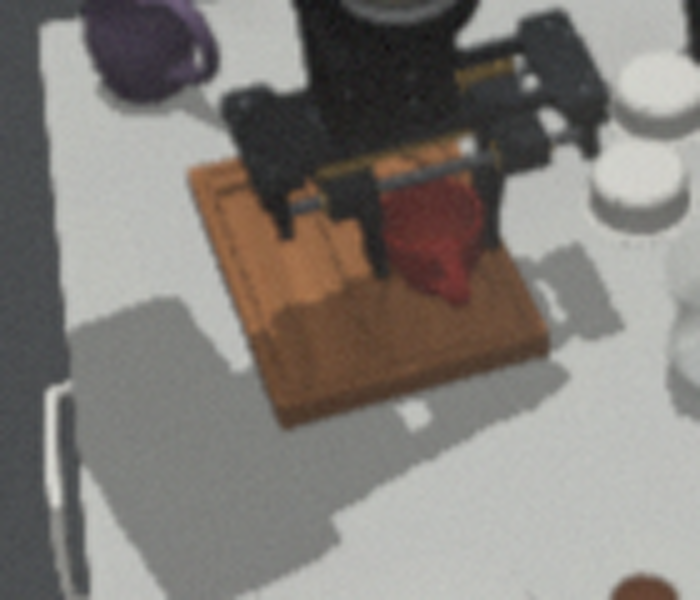

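The cup hangs over the larger well with its handle towards the near end of the board. I'll lower it until contact.

```bash
python3 -m handwheel '[[0.001,-0.003,0.03,0],[0.001,-0.003,0.05,0],[0.001,-0.003,0.06,0],[0.001,-0.003,0.065,0],[0.001,-0.003,0.068,0],[0.001,-0.003,0.068,0],[0.001,-0.003,0.068,0]]'; python3 plan.py .4682 .2854 .038 1.72
```

```text
time: 8.37
position: [0.4676, 0.2864, 0.0381]
tool_rot: [0.652, 0.758, 0.0, 0.0]
ft_force: [-0.2, 0.0, -0.9]
grip_width: 0.055
grip_force: 20.0
t 8.3667 p [0.4676 0.2864 0.0381] phi 1.721 rows [-0.0036  0.0014  0.0002  0.0002] minrows 0.0
```

```bash
python3 -m handwheel '[[0,0,0.003,0],[0,0,0.005,0],[0,0,0.005,0]]'; python3 -m handwheel '[[0,0,0,0],[0,0,0,0],[0,0,0,0],[0,0,0,0]]' 78;python3 -m handwheel '[[0,0,0,0],[0,0,-0.05,0],[0,0,-0.15,0],[0,0,-0.3,0],[0,0,-0.3,0],[0,0,-0.3,0],[0,0,-0.3,0]]';python3 plan.py .56 .03 .16 1.6
```

```text
time: 8.62
position: [0.4678, 0.2866, 0.0377]
tool_rot: [0.652, 0.758, 0.001, 0.0]
ft_force: [-1.3, -0.0, 7.5]
grip_width: 0.055
grip_force: 19.5
time: 8.95
position: [0.4675, 0.2863, 0.0364]
tool_rot: [0.652, 0.758, 0.0, 0.0]
ft_force: [-0.2, -0.3, -0.1]
grip_width: 0.0667
grip_force: 0.0
time: 9.53
position: [0.4673, 0.2861, 0.1264]
tool_rot: [0.652, 0.758, 0.0, 0.0]
ft_force: [-0.4, -0.1, 0.5]
grip_width: 0.068
grip_force: 0.0
t 9.5333 p [0.4673 0.2861 0.1264] phi 1.721 rows [-0.8904  0.178  -0.1119  0.0192] minrows 6.6
```

```bash
python3 -m handwheel '[[0,0,-0.1,0],[-0.89,0.178,-0.112,0.03],[-0.89,0.178,-0.112,0.05],[-0.89,0.178,-0.112,0.06],[-0.89,0.178,-0.112,0.06],[-0.89,0.178,-0.112,0.06],[-0.89,0.178,-0.112,0.06],[-0.89,0.178,-0.112,0.06],[-0.89,0.178,-0.112,0.06],[-0.89,0.178,-0.112,0.06]]' 85;python3 plan.py .6317 -.0764 .12 1.1
```

```text
time: 10.37
position: [0.5593, 0.029, 0.158]
tool_rot: [0.784, 0.621, -0.001, -0.002]
ft_force: [-1.1, 0.4, 0.5]
grip_width: 0.074
grip_force: 0.0
t 10.3667 p [0.5593 0.029  0.158 ] phi 1.341 rows [-0.2869  0.3151  0.1265  0.0383] minrows 3.2
```

```bash
python3 -m handwheel '[[-0.287,0.315,0.127,0.038],[-0.287,0.315,0.127,0.038],[-0.287,0.315,0.127,0.038],[-0.287,0.315,0.127,0.038],[-0.287,0.315,0.127,0.038],[-0.287,0.315,0.127,0.038],[-0.287,0.315,0.127,0.038]]';python3 plan.py .6317 -.0764 .026 1.1; 
python3 - <<'E'
from h import *
A=[]
for n in("scene","top"):
    c=vision.camera(n)
    m=outl(n,"shot_glass",(.6317,-.0764,.03),c,20)
    print(n, None if m is None else fit([(c,m)],"shot_glass",(.63,-.076,0),0,False))
E
```

```text
time: 10.95
position: [0.6311, -0.0724, 0.1213]
tool_rot: [0.851, 0.526, -0.001, -0.002]
ft_force: [-0.1, 0.1, 0.5]
grip_width: 0.0742
grip_force: 0.0
t 10.95 p [ 0.6311 -0.0724  0.1213] phi 1.107 rows [-0.0111  0.0078  0.3178  0.0011] minrows 2.3
scene (np.float64(0.6311), np.float64(-0.0777), 0, np.float64(0.948))
top None
```

```bash
python3 -m handwheel '[[-0.012,0.008,0.1,0],[-0.012,0.008,0.2,0],[-0.012,0.008,0.28,0],[-0.012,0.008,0.317,0],[-0.012,0.008,0.317,0],[-0.012,0.008,0.317,0]]';python3 -m handwheel '[[0,0,0,0],[0,0,0,0],[0,0,0,0],[0,0,0,0],[0,0,0,0],[0,0,0,0]]' 35 12;python3 plan.py .6317 -.0764 .026 1.1
```

```text
time: 11.65
position: [0.6335, -0.0788, 0.0271]
tool_rot: [0.851, 0.525, -0.0, -0.0]
ft_force: [-0.3, -0.3, 1.0]
grip_width: 0.0741
grip_force: 0.0
time: 12.15
position: [0.6338, -0.0793, 0.0275]
tool_rot: [0.851, 0.525, 0.0, 0.0]
ft_force: [0.2, 0.6, 3.5]
grip_width: 0.0452
grip_force: 11.6
t 12.15 p [ 0.6338 -0.0793  0.0275] phi 1.105 rows [ 0.0055 -0.0104  0.0051  0.0008] minrows 0.1
```

```bash
python3 -m handwheel '[[0,0,-0.05,0],[0,0,-0.15,0],[0,0,-0.28,0],[0,0,-0.42,0],[0,0,-0.42,0],[0,0,-0.42,0],[0,0,-0.42,0]]';python3 plan.py .5425 .1539 .155 1.41; python3 plan.py .4532 .3843 .155 1.72
```

```text
time: 12.73
position: [0.6328, -0.0791, 0.1527]
tool_rot: [0.851, 0.525, -0.0, -0.0]
ft_force: [-0.6, 1.5, -2.2]
grip_width: 0.0457
grip_force: 11.9
t 12.7333 p [ 0.6328 -0.0791  0.1527] phi 1.105 rows [ 0.5587 -0.6176 -0.0077 -0.0485] minrows 6.0
t 12.7333 p [ 0.6328 -0.0791  0.1527] phi 1.105 rows [ 1.1113 -1.2285 -0.0077 -0.0979] minrows 11.9
```

```bash
python3 -m handwheel '[[0.2,-0.2,-0.01,-0.01],[0.559,-0.618,-0.01,-0.048],[0.559,-0.618,-0.01,-0.048],[0.559,-0.618,-0.01,-0.048],[0.559,-0.618,-0.01,-0.048],[0.559,-0.618,-0.01,-0.048],[0.559,-0.618,-0.01,-0.048],[0.559,-0.618,-0.01,-0.048]]';python3 plan.py .4532 .3843 .13 1.72
```

```text
time: 13.4
position: [0.5401, 0.156, 0.1538]
tool_rot: [0.761, 0.649, -0.002, -0.002]
ft_force: [0.6, 0.4, -0.2]
grip_width: 0.0454
grip_force: 12.3
t 13.4 p [0.5401 0.156  0.1538] phi 1.412 rows [ 0.7054 -0.4068  0.0792 -0.0491] minrows 5.9
```

```bash
python3 -m handwheel '[[0.705,-0.407,0.079,-0.049],[0.705,-0.407,0.079,-0.049],[0.705,-0.407,0.079,-0.049],[0.705,-0.407,0.079,-0.049],[0.705,-0.407,0.079,-0.049],[0.705,-0.407,0.079,-0.049],[0.705,-0.407,0.079,-0.049],[0.705,-0.407,0.079,-0.049],[0.705,-0.407,0.079,-0.049],[0.705,-0.407,0.079,-0.049]]';python3 plan.py .4532 .3843 .042 1.72
```

```text
time: 14.23
position: [0.4581, 0.3806, 0.1315]
tool_rot: [0.655, 0.755, -0.001, 0.0]
ft_force: [0.3, 0.2, -1.3]
grip_width: 0.0452
grip_force: 12.6
t 14.2333 p [0.4581 0.3806 0.1315] phi 1.712 rows [ 0.0145 -0.0145  0.2984 -0.0012] minrows 2.2
```

```bash
python3 -m handwheel '[[0.014,-0.014,0.08,0],[0.014,-0.014,0.16,0],[0.014,-0.014,0.22,0],[0.014,-0.014,0.24,0],[0.014,-0.014,0.24,0],[0.014,-0.014,0.24,0]]';python3 plan.py .4532 .3843 .040 1.72
python3 - <<'E'
from h import *
s=vision.camera("scene");save(s["frame"][60:180,190:330],"shotplace.png",5)
E
```

```text
time: 14.73
position: [0.4535, 0.3852, 0.0604]
tool_rot: [0.655, 0.755, 0.0, 0.0]
ft_force: [-0.2, -0.3, -0.6]
grip_width: 0.0452
grip_force: 12.6
t 14.7333 p [0.4535 0.3852 0.0604] phi 1.713 rows [-0.0028 -0.0013  0.0681 -0.0012] minrows 0.5
```

View pics/shotplace.png

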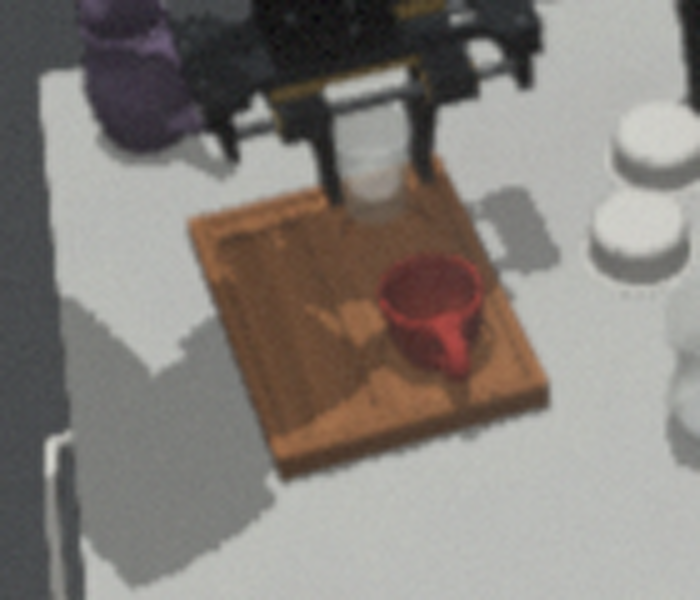

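The cup sits level in its well, and the shot glass is over the smaller well. The purple jug is well behind the gripper. I'll lower the glass.

```bash
python3 -m handwheel '[[0,0,0.03,0],[0,0,0.05,0],[0,0,0.06,0],[0,0,0.066,0],[0,0,0.068,0],[0,0,0.070,0]]';python3 plan.py .4532 .3843 .040 1.72
```

```text
time: 15.28
position: [0.4522, 0.3864, 0.0397]
tool_rot: [0.655, 0.756, 0.0, -0.0]
ft_force: [-1.3, 0.7, 7.2]
grip_width: 0.0456
grip_force: 12.7
t 15.2833 p [0.4522 0.3864 0.0397] phi 1.715 rows [-0.0075  0.0023 -0.0011 -0.0009] minrows 0.1
```

```bash
python3 -m handwheel '[[0,0,0,0],[0,0,0,0],[0,0,0,0],[0,0,-0.05,0],[0,0,-0.15,0],[0,0,-0.3,0],[0,0,-0.35,0],[0,0,-0.35,0],[0,0,-0.35,0]]' 68;python3 plan.py .43 .15 .15 2.2;python3 - <<'E'
from h import *
for n in("top","scene"):
    c=vision.camera(n);m=outl(n,"teaspoon",(.433,-.029,0),c,20)
    print(n, None if m is None else fit([(c,m)],"teaspoon",(.433,-.0288,2.635)))
    save(c["frame"][195:250,320:370] if n=="top" else c["frame"][205:245,245:315],"sp_"+n+".png",8)
E
```

```text
time: 16.03
position: [0.4532, 0.3864, 0.1454]
tool_rot: [0.654, 0.756, 0.001, 0.001]
ft_force: [-0.4, -0.1, 0.2]
grip_width: 0.0589
grip_force: 0.0
t 16.0333 p [0.4532 0.3864 0.1454] phi 1.715 rows [-0.7687 -0.1894 -0.0152 -0.0773] minrows 5.7
top (np.float64(0.4344), np.float64(-0.0292), np.float64(2.654), np.float64(0.697))
scene (np.float64(0.4338), np.float64(-0.0289), np.float64(2.625), np.float64(0.675))
```

View pics/sp_top.png

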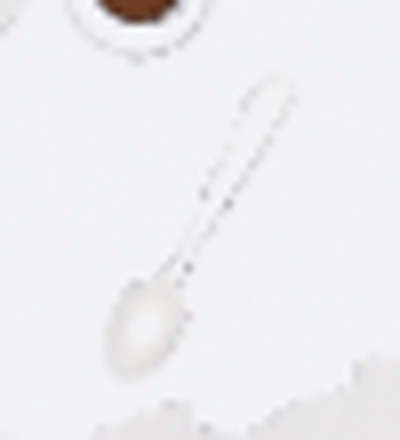

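The spoon's handle tip is at top (205,354) and its bowl end at (242,336), which matches the fit. It is centred at (0.434,-0.029) with yaw 2.65.

```bash
python3 -m handwheel '[[-0.769,-0.189,-0.015,-0.077],[-0.769,-0.189,-0.015,-0.077],[-0.769,-0.189,-0.015,-0.077],[-0.769,-0.189,-0.015,-0.077],[-0.769,-0.189,-0.015,-0.077],[-0.769,-0.189,-0.015,-0.077],[-0.769,-0.189,-0.015,-0.077],[-0.769,-0.189,-0.015,-0.077]]' 35;python3 plan.py .4208 -.0219 .06 2.65
```

```text
time: 16.9
position: [0.4288, 0.1478, 0.1478]
tool_rot: [0.457, 0.89, -0.001, -0.001]
ft_force: [0.6, 0.7, -0.4]
grip_width: 0.0309
grip_force: 0.0
t 16.9 p [0.4288 0.1478 0.1478] phi 2.193 rows [-0.444  -0.3516  0.2927 -0.0727] minrows 4.6
```

```bash
python3 -m handwheel '[[-0.12,-0.09,0,-0.018],[-0.24,-0.18,0,-0.036],[-0.36,-0.27,0.05,-0.054],[-0.444,-0.352,0.15,-0.073],[-0.444,-0.352,0.22,-0.073],[-0.444,-0.352,0.29,-0.073],[-0.444,-0.352,0.29,-0.073],[-0.444,-0.352,0.29,-0.073],[-0.444,-0.352,0.29,-0.073]]';python3 plan.py .4208 -.0219 .0105 2.65
```

```text
time: 17.65
position: [0.4224, -0.0189, 0.062]
tool_rot: [0.239, 0.971, 0.0, -0.0]
ft_force: [0.2, -0.2, 0.6]
grip_width: 0.0305
grip_force: 0.0
t 17.65 p [ 0.4224 -0.0189  0.062 ] phi 2.659 rows [ 0.0003 -0.0113  0.1718  0.0014] minrows 1.2
```

```bash
python3 -m handwheel '[[0,-0.011,0.06,0],[0,-0.011,0.11,0],[0,-0.011,0.14,0],[0,-0.011,0.16,0],[0,-0.011,0.171,0],[0,-0.011,0.171,0],[0,-0.011,0.171,0]]';python3 plan.py .4208 -.0219 .0105 2.65;python3 - <<'E'
from h import *
c=vision.camera("scene");save(c["frame"][195:255,240:320],"sg.png",7)
E
```

```text
time: 18.23
position: [0.4209, -0.0229, 0.0109]
tool_rot: [0.24, 0.971, -0.0, 0.0]
ft_force: [0.0, 0.6, 0.6]
grip_width: 0.0304
grip_force: 0.0
t 18.2333 p [ 0.4209 -0.0229  0.0109] phi 2.658 rows [0.002  0.0028 0.0013 0.0012] minrows 0.1
```

View pics/sg.png

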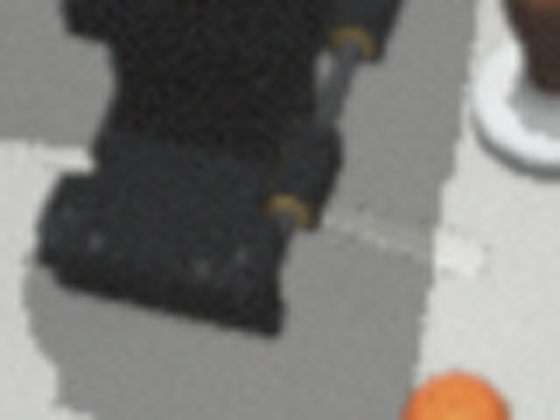

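The spoon's handle comes out from between the fingers, and the tamper is clear. I'll close the gripper.

```bash
python3 -m handwheel '[[0,0,0.001,0],[0,0,0.001,0],[0,0,0.001,0],[0,0,0.001,0],[0,0,0.001,0]]' 0 15; python3 -m handwheel '[[0,0,-0.03,0],[0,0,-0.1,0],[0,0,-0.2,0],[0,0,-0.35,0],[0,0,-0.35,0],[0,0,-0.35,0]]';python3 plan.py .43 .15 .14 2.1
```

```text
time: 18.7
position: [0.4206, -0.0232, 0.0101]
tool_rot: [0.24, 0.971, -0.0, 0.0]
ft_force: [0.2, -0.7, 1.5]
grip_width: 0.0079
grip_force: 15.0
time: 19.2
position: [0.4222, -0.0236, 0.1177]
tool_rot: [0.24, 0.971, -0.0, 0.003]
ft_force: [0.7, 0.7, -0.7]
grip_width: 0.0079
grip_force: 15.0
t 19.2 p [ 0.4222 -0.0236  0.1177] phi 2.657 rows [ 0.2463  0.5243 -0.0744  0.0887] minrows 4.5
```

```bash
python3 -m handwheel '[[0.246,0.524,-0.09,0.089],[0.246,0.524,-0.09,0.089],[0.246,0.524,-0.09,0.089],[0.246,0.524,-0.09,0.089],[0.246,0.524,-0.09,0.089],[0.246,0.524,-0.09,0.089],[0.246,0.524,-0.09,0.089],[0.246,0.524,-0.09,0.089]]';python3 plan.py .3886 .3367 .10 1.721
```

```text
time: 19.87
position: [0.4273, 0.1505, 0.1409]
tool_rot: [0.497, 0.868, -0.001, -0.001]
ft_force: [-0.5, -0.7, -0.5]
grip_width: 0.008
grip_force: 15.0
t 19.8667 p [0.4273 0.1505 0.1409] phi 2.101 rows [0.6009 0.2024 0.1363 0.0604] minrows 4.7
```

```bash
python3 -m handwheel '[[0.15,0.05,0,0.015],[0.3,0.1,0,0.03],[0.45,0.15,0,0.045],[0.601,0.202,0.05,0.06],[0.601,0.202,0.1,0.06],[0.601,0.202,0.136,0.06],[0.601,0.202,0.136,0.06],[0.601,0.202,0.136,0.06],[0.601,0.202,0.136,0.06]]';python3 plan.py .3886 .3367 .045 1.721
```

```text
time: 20.62
position: [0.3906, 0.3352, 0.1011]
tool_rot: [0.653, 0.758, -0.001, -0.0]
ft_force: [0.4, 0.5, 0.3]
grip_width: 0.0081
grip_force: 15.0
t 20.6167 p [0.3906 0.3352 0.1011] phi 1.719 rows [ 0.006  -0.0058  0.187  -0.0003] minrows 1.3
```

```bash
python3 -m handwheel '[[0.005,-0.006,0.08,0],[0.005,-0.006,0.14,0],[0.005,-0.006,0.187,0],[0.005,-0.006,0.187,0],[0.005,-0.006,0.187,0]]';python3 plan.py .3886 .3367 .0222 1.721;python3 - <<'E'
from h import *
c=vision.camera("scene");save(c["frame"][60:180,190:330],"spl.png",5)
E
```

```text
time: 21.03
position: [0.3887, 0.3368, 0.0454]
tool_rot: [0.653, 0.757, -0.0, -0.0]
ft_force: [0.8, -0.1, -0.0]
grip_width: 0.0076
grip_force: 15.0
t 21.0333 p [0.3887 0.3368 0.0454] phi 1.719 rows [-0.0002 -0.0004  0.0774 -0.0003] minrows 0.6
```

View pics/spl.png

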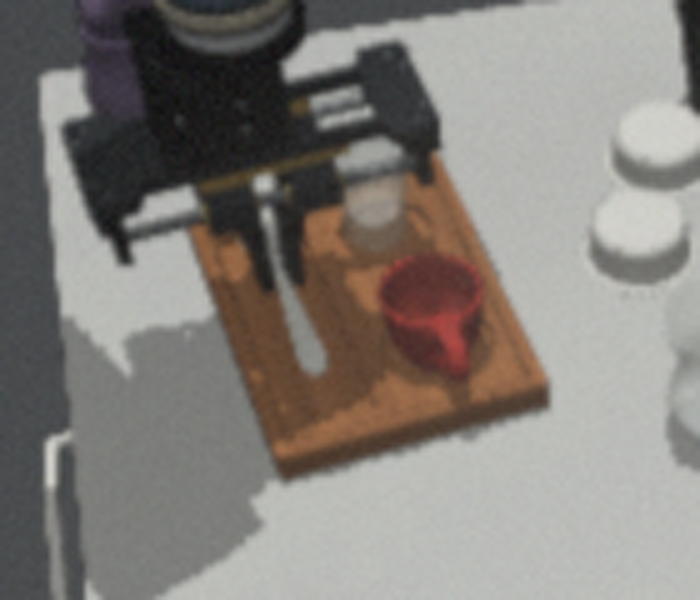

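The spoon is held along its recess, clear of the cup and glass. I'll lower it gently.

```bash
python3 -m handwheel '[[0,0,0.03,0],[0,0,0.05,0],[0,0,0.06,0],[0,0,0.068,0],[0,0,0.072,0],[0,0,0.075,0],[0,0,0.075,0]]';python3 plan.py .3886 .3367 .0222 1.721
```

```text
time: 21.67
position: [0.3881, 0.3379, 0.0225]
tool_rot: [0.652, 0.758, -0.0, -0.0]
ft_force: [-0.5, -0.9, 0.2]
grip_width: 0.0076
grip_force: 15.0
t 21.6667 p [0.3881 0.3379 0.0225] phi 1.721 rows [-0.0042  0.0012  0.001   0.    ] minrows 0.0
```

Gripped at z = 0.0101 on the table, so the floor here corresponds to 0.0221.

```bash
python3 -m handwheel '[[0,0,0.002,0],[0,0,0.003,0],[0,0,0.003,0]]';python3 -m handwheel '[[0,0,0,0],[0,0,0,0],[0,0,0,0],[0,0,-0.02,0],[0,0,-0.06,0],[0,0,-0.15,0],[0,0,-0.3,0],[0,0,-0.4,0],[0,0,-0.4,0],[0,0,-0.4,0]]' 18;python3 plan.py .47 .27 .17 1;
```

```text
time: 21.92
position: [0.3882, 0.338, 0.0221]
tool_rot: [0.652, 0.758, 0.0, 0.0]
ft_force: [-1.2, -0.6, 2.8]
grip_width: 0.0081
grip_force: 15.0
time: 22.75
position: [0.3894, 0.3386, 0.1442]
tool_rot: [0.652, 0.758, 0.003, 0.001]
ft_force: [-0.3, -0.4, -0.6]
grip_width: 0.016
grip_force: 0.0
t 22.75 p [0.3894 0.3386 0.1442] phi 1.721 rows [-0.2663  0.2313 -0.0861  0.1148] minrows 5.8
```

```bash
python3 -m handwheel '[[-0.05,0.05,-0.09,0.019],[-0.1,0.1,-0.09,0.038],[-0.266,0.231,-0.09,0.057],[-0.266,0.231,-0.09,0.076],[-0.266,0.231,-0.09,0.095],[-0.266,0.231,-0.09,0.115],[-0.266,0.231,-0.09,0.115],[-0.266,0.231,-0.09,0.115]]' 100; python3 plan.py .6118 .2045 .15 .5
```

```text
time: 23.42
position: [0.4676, 0.2689, 0.1674]
tool_rot: [0.877, 0.48, -0.002, -0.0]
ft_force: [-0.5, 0.4, -1.1]
grip_width: 0.0605
grip_force: 0.0
t 23.4167 p [0.4676 0.2689 0.1674] phi 1.001 rows [0.0785 0.5203 0.0581 0.0798] minrows 4.0
```

```bash
python3 -m handwheel '[[0.02,0.13,0.02,0.019],[0.04,0.26,0.05,0.038],[0.06,0.39,0.058,0.057],[0.079,0.52,0.058,0.08],[0.079,0.52,0.058,0.08],[0.079,0.52,0.058,0.08],[0.079,0.52,0.058,0.08],[0.079,0.52,0.058,0.08]]'; python3 plan.py .6118 .2045 .058 .5;python3 - <<'E'
from h import *
c=vision.camera("scene");save(c["frame"][70:180,270:390],"tg.png",5)
m=outl("scene","tall_glass",(.612,.2045,.04),c)
print(None if m is None else fit([(c,m)],"tall_glass",(.612,.2045,0),0,False))
E
```

```text
time: 24.08
position: [0.6105, 0.2055, 0.1507]
tool_rot: [0.969, 0.247, -0.001, -0.0]
ft_force: [-0.7, 0.3, -0.7]
grip_width: 0.0873
grip_force: 0.0
t 24.0833 p [0.6105 0.2055 0.1507] phi 0.499 rows [ 2.300e-03  5.000e-03  3.089e-01 -2.000e-04] minrows 2.2
(np.float64(0.6114), np.float64(0.2052), 0, np.float64(0.881))
```

View pics/tg.png

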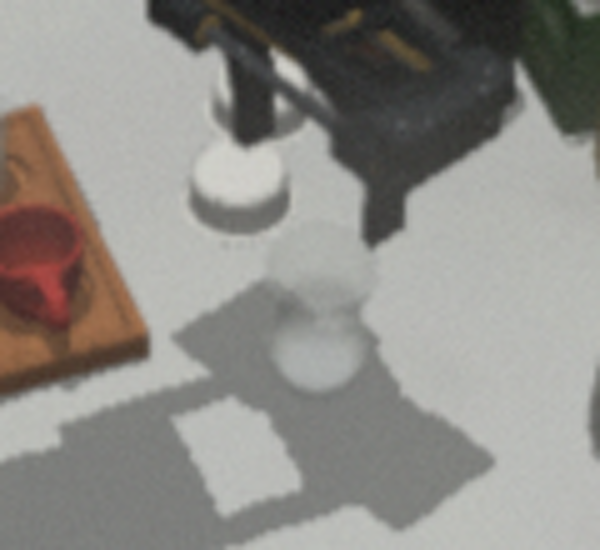

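The fingers straddle the tall glass. I'll descend and grip it.

```bash
python3 -m handwheel '[[0.002,0.004,0.08,0],[0.002,0.004,0.15,0],[0.002,0.004,0.22,0],[0.002,0.004,0.27,0],[0.002,0.004,0.303,0],[0.002,0.004,0.303,0],[0.002,0.004,0.303,0]]'; python3 -m handwheel '[[0,0,0,0],[0,0,0,0],[0,0,0,0],[0,0,0,0],[0,0,0,0],[0,0,0,0]]' 60 12;python3 plan.py .6118 .2045 .058 .5
```

```text
time: 24.77
position: [0.6132, 0.2044, 0.0605]
tool_rot: [0.969, 0.246, -0.0, -0.0]
ft_force: [0.7, 0.3, -0.1]
grip_width: 0.087
grip_force: 0.0
time: 25.27
position: [0.614, 0.2041, 0.0611]
tool_rot: [0.969, 0.245, 0.001, -0.0]
ft_force: [-0.1, 0.8, 1.6]
grip_width: 0.0621
grip_force: 11.9
t 25.2667 p [0.614  0.2041 0.0611] phi 0.496 rows [-0.0059 -0.0048  0.0103 -0.0007] minrows 0.1
```

```bash
python3 -m handwheel '[[0,0,-0.05,0],[0,0,-0.15,0],[0,0,-0.28,0],[0,0,-0.4,0],[0,0,-0.41,0],[0,0,-0.41,0],[0,0,-0.41,0]]';python3 plan.py .54 -.05 .185 .5
```

```text
time: 25.85
position: [0.613, 0.2038, 0.1831]
tool_rot: [0.969, 0.245, -0.0, -0.0]
ft_force: [-0.5, -0.6, -2.4]
grip_width: 0.0619
grip_force: 11.9
t 25.85 p [0.613  0.2038 0.1831] phi 0.496 rows [-0.6164  0.6285 -0.0063 -0.0007] minrows 6.3
```

```bash
python3 -m handwheel '[[-0.08,0.08,-0.01,0],[-0.2,0.2,-0.01,0],[-0.616,0.628,-0.01,0],[-0.616,0.628,-0.01,0],[-0.616,0.628,-0.01,0],[-0.616,0.628,-0.01,0],[-0.616,0.628,-0.01,0],[-0.616,0.628,-0.01,0],[-0.616,0.628,-0.01,0],[-0.616,0.628,-0.01,0]]';python3 plan.py .4511 -.376 .17 .5
```

```text
time: 26.68
position: [0.5399, -0.0489, 0.185]
tool_rot: [0.969, 0.245, -0.001, -0.001]
ft_force: [-0.5, 0.4, -1.0]
grip_width: 0.062
grip_force: 12.0
t 26.6833 p [ 0.5399 -0.0489  0.185 ] phi 0.495 rows [-7.786e-01  8.185e-01  5.010e-02 -7.000e-04] minrows 8.1
```

```bash
python3 -m handwheel '[[-0.1,0.1,0,0],[-0.778,0.818,0.03,0],[-0.778,0.818,0.03,0],[-0.778,0.818,0.03,0],[-0.778,0.818,0.03,0],[-0.778,0.818,0.03,0],[-0.778,0.818,0.03,0],[-0.778,0.818,0.03,0],[-0.778,0.818,0.03,0],[-0.778,0.818,0.05,0],[-0.778,0.818,0.05,0],[-0.778,0.818,0.05,0]]';python3 plan.py .4511 -.376 .09 .5
```

```text
time: 27.68
position: [0.4523, -0.3735, 0.1702]
tool_rot: [0.969, 0.246, -0.001, -0.002]
ft_force: [-0.1, 0.9, -0.5]
grip_width: 0.0618
grip_force: 12.0
t 27.6833 p [ 0.4523 -0.3735  0.1702] phi 0.498 rows [-0.0077  0.0054  0.2674 -0.0003] minrows 1.9
```

```bash
python3 -m handwheel '[[-0.008,0.005,0.08,0],[-0.008,0.005,0.16,0],[-0.008,0.005,0.23,0],[-0.008,0.005,0.27,0],[-0.008,0.005,0.29,0],[-0.008,0.005,0.305,0],[-0.008,0.005,0.315,0],[-0.008,0.005,0.32,0],[-0.008,0.005,0.322,0],[-0.008,0.005,0.324,0],[-0.008,0.005,0.324,0]]';python3 plan.py .4511 -.376 .0728 .5
```

```text
time: 28.6
position: [0.4509, -0.3794, 0.0748]
tool_rot: [0.969, 0.245, 0.0, 0.001]
ft_force: [-0.2, 0.2, -1.0]
grip_width: 0.0623
grip_force: 12.0
t 28.6 p [ 0.4509 -0.3794  0.0748] phi 0.495 rows [ 0.0059 -0.0097  0.0068 -0.0007] minrows 0.1
```

```bash
python3 -m handwheel '[[0.004,-0.008,0.004,0],[0.004,-0.008,0.006,0],[0.004,-0.008,0.008,0],[0.004,-0.008,0.009,0],[0.004,-0.008,0.009,0]]'
```

```text
time: 29.02
position: [0.4508, -0.3762, 0.073]
tool_rot: [0.969, 0.245, 0.0, 0.0]
ft_force: [-1.3, 1.8, 7.1]
grip_width: 0.0623
grip_force: 12.0
```

```bash
python3 -m handwheel '[[0,0,0,0],[0,0,0,0],[0,0,0,0],[0,0,-0.05,0],[0,0,-0.15,0],[0,0,-0.28,0],[0,0,-0.4,0],[0,0,-0.4,0],[0,0,-0.4,0]]' 92; python3 plan.py .55 -.25 .18 1.3
python3 - <<'E'
from h import *
c=vision.camera("scene")
m=outl("scene","shaker",(.5903,-.2164,.04),c,15)
print(None if m is None else fit([(c,m)],"shaker",(.59,-.2164,0),0,False))
save(c["frame"][220:400,240:440],"sh.png",4)
E
```

```text
time: 29.77
position: [0.4517, -0.3776, 0.1939]
tool_rot: [0.969, 0.245, 0.001, 0.003]
ft_force: [-0.3, 0.9, -0.4]
grip_width: 0.08
grip_force: 0.0
t 29.7667 p [ 0.4517 -0.3776  0.1939] phi 0.496 rows [ 0.4905 -0.2182  0.0463 -0.128 ] minrows 6.4
(np.float64(0.5902), np.float64(-0.218), 0, np.float64(0.897))
```

View pics/sh.png

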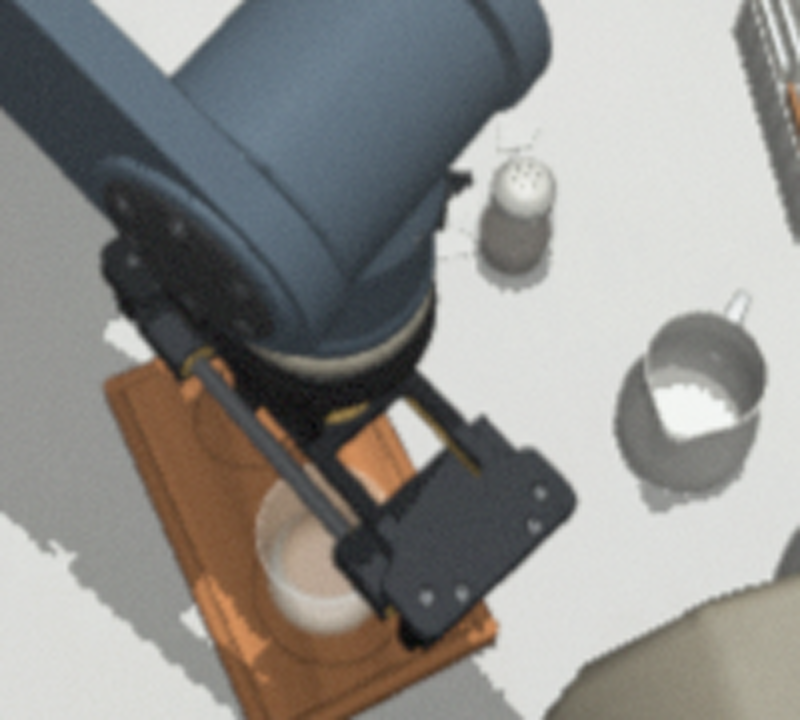

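The tall glass stands in its well. The shaker with the grey perforated cap is at scene crop (520,215) and is the genuine one.

```bash
python3 -m handwheel '[[0.12,-0.05,0.02,-0.019],[0.24,-0.1,0.04,-0.038],[0.36,-0.15,0.046,-0.057],[0.49,-0.218,0.046,-0.076],[0.49,-0.218,0.046,-0.095],[0.49,-0.218,0.046,-0.114],[0.49,-0.218,0.046,-0.128],[0.49,-0.218,0.046,-0.128],[0.49,-0.218,0.046,-0.128]]' 80; python3 plan.py .5903 -.217 .14 1.77
```

```text
time: 30.62
position: [0.5479, -0.2481, 0.1757]
tool_rot: [0.797, 0.604, -0.001, -0.002]
ft_force: [-0.3, -0.0, -0.3]
grip_width: 0.0698
grip_force: 0.0
t 30.6167 p [ 0.5479 -0.2481  0.1757] phi 1.298 rows [ 0.1381  0.1082  0.1191 -0.0752] minrows 3.8
```

```bash
python3 -m handwheel '[[0.138,0.108,0.03,-0.019],[0.138,0.108,0.06,-0.038],[0.138,0.108,0.1,-0.057],[0.138,0.108,0.119,-0.075],[0.138,0.108,0.119,-0.075],[0.138,0.108,0.119,-0.075],[0.138,0.108,0.119,-0.075]]'; python3 plan.py .5903 -.217 .032 1.77
```

```text
time: 31.2
position: [0.591, -0.2181, 0.142]
tool_rot: [0.634, 0.773, 0.0, -0.0]
ft_force: [0.0, -0.4, 0.5]
grip_width: 0.0697
grip_force: 0.0
t 31.2 p [ 0.591  -0.2181  0.142 ] phi 1.767 rows [ 0.004  -0.0017  0.3667 -0.0005] minrows 2.6
```

```bash
python3 -m handwheel '[[0.003,-0.002,0.08,0],[0.003,-0.002,0.17,0],[0.003,-0.002,0.26,0],[0.003,-0.002,0.32,0],[0.003,-0.002,0.35,0],[0.003,-0.002,0.366,0],[0.003,-0.002,0.366,0],[0.003,-0.002,0.366,0]]'; python3 -m handwheel '[[0,0,0,0],[0,0,0,0],[0,0,0,0],[0,0,0,0],[0,0,0,0],[0,0,0,0]]' 30 15;python3 plan.py .5903 -.217 .032 1.77
```

```text
time: 31.87
position: [0.5911, -0.2175, 0.0333]
tool_rot: [0.633, 0.774, 0.0, 0.001]
ft_force: [-0.5, -0.3, 0.7]
grip_width: 0.0693
grip_force: 0.0
time: 32.37
position: [0.5908, -0.217, 0.0327]
tool_rot: [0.633, 0.774, 0.0, 0.001]
ft_force: [1.0, -0.6, 1.5]
grip_width: 0.0416
grip_force: 15.0
t 32.3667 p [ 0.5908 -0.217   0.0327] phi 1.771 rows [ 0.0003 -0.0015  0.0023  0.0002] minrows 0.0
```

```bash
python3 -m handwheel '[[0,0,-0.05,0],[0,0,-0.15,0],[0,0,-0.28,0],[0,0,-0.4,0],[0,0,-0.45,0],[0,0,-0.45,0],[0,0,-0.45,0]]' - 20;python3 plan.py .4284 -.2827 .17 1.81
```

```text
time: 32.95
position: [0.5904, -0.2169, 0.1677]
tool_rot: [0.633, 0.774, 0.0, 0.001]
ft_force: [-0.5, 0.2, -1.5]
grip_width: 0.0412
grip_force: 20.0
t 32.95 p [ 0.5904 -0.2169  0.1677] phi 1.771 rows [-0.1076 -0.5727 -0.0078 -0.0062] minrows 4.2
```

```bash
python3 -m handwheel '[[-0.02,-0.1,-0.008,-0.006],[-0.04,-0.22,-0.008,-0.006],[-0.07,-0.36,-0.008,-0.006],[-0.108,-0.5,-0.008,-0.006],[-0.108,-0.573,-0.008,-0.006],[-0.108,-0.573,-0.008,-0.006],[-0.108,-0.573,-0.008,-0.006],[-0.108,-0.573,-0.008,-0.006]]';python3 plan.py .4284 -.2827 .0447 1.81
```

```text
time: 33.62
position: [0.4283, -0.2824, 0.1683]
tool_rot: [0.618, 0.786, 0.0, -0.001]
ft_force: [0.5, -0.1, -0.4]
grip_width: 0.041
grip_force: 20.0
t 33.6167 p [ 0.4283 -0.2824  0.1683] phi 1.808 rows [-9.000e-04  1.000e-04  4.121e-01 -3.000e-04] minrows 3.0
```

```bash
python3 -m handwheel '[[0,0,0.08,0],[0,0,0.17,0],[0,0,0.26,0],[0,0,0.33,0],[0,0,0.37,0],[0,0,0.39,0],[0,0,0.4,0],[0,0,0.406,0],[0,0,0.41,0],[0,0,0.412,0],[0,0,0.412,0]]';python3 plan.py .4284 -.2827 .0447 1.81
```

```text
time: 34.53
position: [0.4288, -0.2832, 0.0467]
tool_rot: [0.618, 0.786, -0.0, 0.001]
ft_force: [0.7, 0.1, -1.1]
grip_width: 0.0413
grip_force: 20.0
t 34.5333 p [ 0.4288 -0.2832  0.0467] phi 1.809 rows [ 0.0019 -0.001   0.0066 -0.0002] minrows 0.1
```

```bash
python3 -m handwheel '[[0,0,0.003,0],[0,0,0.006,0],[0,0,0.008,0],[0,0,0.008,0]]'
```

```text
time: 34.87
position: [0.4287, -0.2833, 0.0446]
tool_rot: [0.618, 0.786, -0.0, 0.001]
ft_force: [-0.4, 0.7, 4.7]
grip_width: 0.0412
grip_force: 20.0
```

Contact. I'll release, rise and retreat, then check both boards.

```bash
python3 -m handwheel '[[0,0,0,0],[0,0,0,0],[0,0,0,0],[0,0,-0.05,0],[0,0,-0.15,0],[0,0,-0.28,0],[0,0,-0.42,0],[0,0,-0.56,0],[0,0,-0.6,0],[0,0,-0.6,0],[0,0,-0.6,0]]' 72; python3 -m handwheel '[[0.3,-0.1,0,0],[0.75,-0.1,0,0],[0.75,-0.1,0,0],[0.75,-0.1,0,0],[0.75,-0.1,0,0],[0.75,-0.1,0,0],[0.75,-0.1,0,0],[0.75,-0.1,0,0],[0.75,-0.1,0,0]]'
python3 - <<'E'
from h import *
s=vision.camera("scene");t=vision.camera("top")
a=s["frame"][60:180,200:340];b=s["frame"][280:400,240:380]
save(np.hstack([a,b]),"fin.png",2.85)
save(np.hstack([t["frame"][180:260,190:275],t["frame"][180:260,400:485]]),"fint.png",4.6)
for l,g in (("cup",(.466,.2727,.15)),("shot_glass",(.4532,.3843,0)),("teaspoon",(.3908,.3223,1.72)),("tall_glass",(.4511,-.376,0)),("shaker",(.4284,-.2827,0)),("tamper",(.5246,-.0026,0)),("milk_pitcher",(.6494,-.3344,0))):
    for n,c in(("top",t),("scene",s)):
        z=0 if l[0]=="m" or l=="tamper" else .012
        m=outl(n,l,(g[0],g[1],z+.02),c,15)
        if m is not None: print(l,n,g,np.array(fit([(c,m)],l,g,z,l in("cup","teaspoon")),float))
E
```

```text
time: 35.78
position: [0.4284, -0.2829, 0.2242]
tool_rot: [0.618, 0.786, -0.0, 0.001]
ft_force: [0.1, -0.3, -0.3]
grip_width: 0.0627
grip_force: 0.0
time: 36.53
position: [0.3465, -0.0718, 0.223]
tool_rot: [0.618, 0.786, -0.0, -0.0]
ft_force: [-0.0, -0.6, 0.3]
grip_width: 0.0627
grip_force: 0.0
cup top (0.466, 0.2727, 0.15) [0.4709 0.2704 0.171  0.91  ]
cup scene (0.466, 0.2727, 0.15) [0.4695 0.2689 0.133  0.833 ]
shot_glass top (0.4532, 0.3843, 0) [0.4495 0.3911 0.     0.881 ]
shot_glass scene (0.4532, 0.3843, 0) [0.4468 0.3887 0.     0.933 ]
teaspoon top (0.3908, 0.3223, 1.72) [0.3895 0.3262 1.716  0.686 ]
teaspoon scene (0.3908, 0.3223, 1.72) [0.3883 0.3238 1.727  0.724 ]
tall_glass top (0.4511, -0.376, 0) [ 0.449  -0.3736  0.      0.933 ]
tall_glass scene (0.4511, -0.376, 0) [ 0.4484 -0.3769  0.      0.92  ]
shaker top (0.4284, -0.2827, 0) [ 0.4289 -0.2822  0.      0.933 ]
shaker scene (0.4284, -0.2827, 0) [ 0.4274 -0.2838  0.      0.939 ]
tamper top (0.5246, -0.0026, 0) [ 0.5255 -0.0025  0.      0.95  ]
tamper scene (0.5246, -0.0026, 0) [ 0.5243 -0.0021  0.      0.886 ]
milk_pitcher top (0.6494, -0.3344, 0) [ 0.6488 -0.3322  0.      0.786 ]
milk_pitcher scene (0.6494, -0.3344, 0) [ 0.6494 -0.3331  0.      0.843 ]
```

View pics/fin.png

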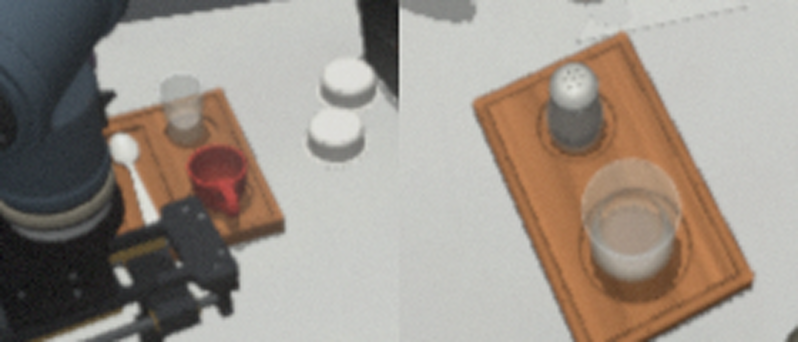

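Scene view: the latte board looks right (shaker upright, glass upright). The shot glass fit is about 7 mm off its well centre, so I'll look closer.

```bash
python3 - <<'E'
from h import *
s=vision.camera("scene");t=vision.camera("top")
A=cv2.resize(t["frame"][190:255,190:270],(400,325),interpolation=cv2.INTER_CUBIC)
sc=s["frame"][82:147,232:312]
B=cv2.resize(sc,(400,325),interpolation=cv2.INTER_CUBIC)
def draw(img,c,r0,c0):
    for z,d in((.012,.034),(.071,.048)):
      for (x,y),col in(((.4532,.3843),(0,255,0)),((.448,.390),(0,0,255))):
        p=np.array([[(proj(c,(x+d/2*np.cos(u),y+d/2*np.sin(u),z))[::-1][i]-(c0,r0)[i]+.5)*5 for i in(0,1)] for u in a]).round().astype(np.int32)
        cv2.polylines(img,[p],True,col,1)
    p=np.array([[(proj(c,(.4532+.026*np.cos(u),.3843+.026*np.sin(u),.018))[::-1][i]-(c0,r0)[i]+.5)*5 for i in(0,1)] for u in a]).round().astype(np.int32)
    cv2.polylines(img,[p],True,(255,255,0),1)
A2=A.copy();B2=B.copy()
draw(A2,t,190,190);draw(B2,s,82,232)
cv2.imwrite("pics/shotchk.png",cv2.resize(np.vstack([np.hstack([A,A2]),np.hstack([B,B2])])[...,::-1],(738,600)))
E
```

```text
(no output)
```

View pics/shotchk.png

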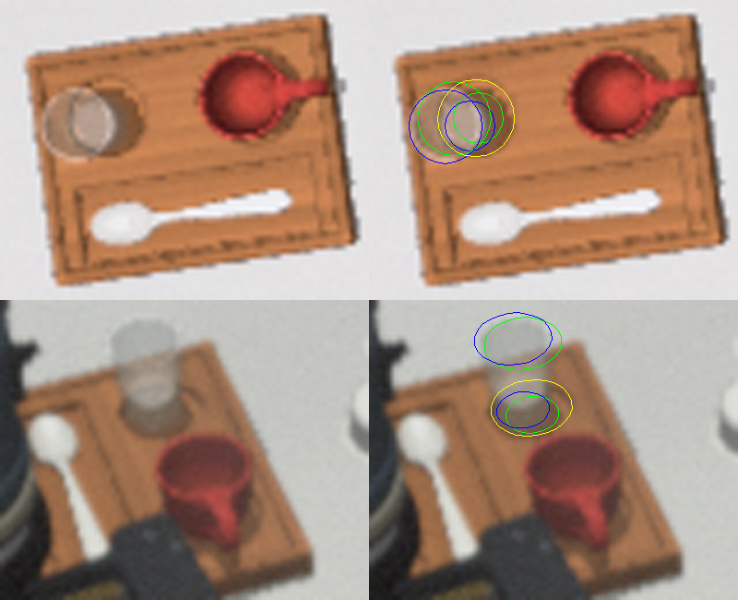

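Top view: the cup (handle straight out), the spoon and the well positions are good. The shot glass sits about 8 mm off-centre, close to the left and lower edge of its well. I'll regrip it and centre it.

```bash
python3 -m handwheel '[[0.8,0.2,0.05,0],[0.8,0.2,0.05,0],[0.8,0.2,0.05,0],[0.8,0.2,0.05,0],[0.8,0.2,0.05,0],[0.8,0.2,0.05,0],[0.8,0.2,0.05,0],[0.8,0.2,0.05,0]]' 75; python3 plan.py .448 .390 .13 1.715
```

```text
time: 38.1
position: [0.3472, 0.1782, 0.2085]
tool_rot: [0.615, 0.788, -0.0, 0.0]
ft_force: [0.2, 0.1, 1.0]
grip_width: 0.0653
grip_force: 0.0
t 38.1 p [0.3472 0.1782 0.2085] phi 1.816 rows [0.6036 0.4971 0.2617 0.016 ] minrows 5.9
```

```bash
python3 -m handwheel '[[0.604,0.497,0.1,0.016],[0.604,0.497,0.1,0.016],[0.604,0.497,0.1,0.016],[0.604,0.497,0.1,0.016],[0.604,0.497,0.1,0.016],[0.604,0.497,0.1,0.016],[0.604,0.497,0.2,0.016],[0.604,0.497,0.26,0.016],[0.604,0.497,0.26,0.016],[0.604,0.497,0.26,0.016]]'; python3 plan.py .448 .390 .0395 1.715
```

```text
time: 38.93
position: [0.4502, 0.3852, 0.1297]
tool_rot: [0.658, 0.753, -0.002, -0.0]
ft_force: [0.4, -0.4, -0.9]
grip_width: 0.0652
grip_force: 0.0
t 38.9333 p [0.4502 0.3852 0.1297] phi 1.706 rows [ 0.0168 -0.005   0.3005 -0.0015] minrows 2.2
```

```bash
python3 -m handwheel '[[0.016,-0.005,0.08,0],[0.016,-0.005,0.16,0],[0.016,-0.005,0.23,0],[0.016,-0.005,0.28,0],[0.016,-0.005,0.298,0],[0.016,-0.005,0.298,0],[0.016,-0.005,0.298,0]]'; python3 -m handwheel '[[0,0,0,0],[0,0,0,0],[0,0,0,0],[0,0,0,0],[0,0,0,0],[0,0,0,0]]' 35 12;python3 -m handwheel '[[0,0,-0.03,0],[0,0,-0.06,0],[0,0,-0.06,0],[0,0,-0.06,0]]';python3 plan.py .4532 .3843 .041 1.715
```

```text
time: 39.52
position: [0.4492, 0.3918, 0.0426]
tool_rot: [0.657, 0.754, 0.001, 0.0]
ft_force: [0.1, 0.4, -0.5]
grip_width: 0.0657
grip_force: 0.0
time: 40.02
position: [0.4485, 0.3923, 0.0419]
tool_rot: [0.657, 0.754, 0.001, 0.0]
ft_force: [0.0, -0.6, 3.8]
grip_width: 0.0447
grip_force: 12.1
time: 40.35
position: [0.4483, 0.3923, 0.0601]
tool_rot: [0.657, 0.754, 0.001, 0.0]
ft_force: [-0.8, 0.3, -0.3]
grip_width: 0.0449
grip_force: 11.9
t 40.35 p [0.4483 0.3923 0.0601] phi 1.708 rows [-0.0285  0.0126  0.0638 -0.001 ] minrows 0.5
```

```bash
python3 -m handwheel '[[-0.023,0.014,0,0],[-0.023,0.014,0,0],[-0.023,0.014,0.03,0],[-0.023,0.014,0.05,0],[-0.023,0.014,0.056,0],[-0.023,0.014,0.06,0],[-0.023,0.014,0.062,0],[-0.023,0.014,0.062,0]]'
```

```text
time: 41.02
position: [0.4531, 0.3859, 0.0416]
tool_rot: [0.657, 0.754, 0.0, -0.0]
ft_force: [-1.3, -1.0, 10.2]
grip_width: 0.045
grip_force: 12.5
```

Contact. I'll release, retreat and check.

```bash
python3 -m handwheel '[[0,0,0,0],[0,0,0,0],[0,0,0,0],[0,0,0,0],[0,0,-0.05,0],[0,0,-0.15,0],[0,0,-0.28,0],[0,0,-0.42,0],[0,0,-0.55,0],[0,0,-0.55,0],[0,0,-0.55,0]]' 68; python3 -m handwheel '[[-1,-0.2,0,0],[-1,-0.2,0,0],[-1,-0.2,0,0],[-1,-0.2,0,0],[-1,-0.2,0,0],[-1,-0.2,0,0],[-1,-0.2,0,0],[-1,-0.2,0,0],[-1,-0.2,0,0],[-1,-0.2,0,0]]';python3 - <<'E'
from h import *
s=vision.camera("scene");t=vision.camera("top")
for l,g in (("cup",(.466,.2727,.15)),("shot_glass",(.4532,.3843,0)),("teaspoon",(.3908,.3223,1.72))):
    for n,c in(("top",t),("scene",s)):
        m=outl(n,l,(g[0],g[1],.03),c,15)
        if m is not None: print(l,n,g,np.array(fit([(c,m)],l,g,.012,l!="shot_glass"),float))
A=cv2.resize(t["frame"][190:255,190:270],(400,325),interpolation=cv2.INTER_CUBIC)
B=cv2.resize(s["frame"][82:147,232:312],(400,325),interpolation=cv2.INTER_CUBIC)
save(np.hstack([A,B]),"last.png")
E
```

```text
time: 41.93
position: [0.4544, 0.3865, 0.2083]
tool_rot: [0.657, 0.754, 0.003, 0.001]
ft_force: [-0.5, -0.7, -0.6]
grip_width: 0.0589
grip_force: 0.0
time: 42.77
position: [0.4337, 0.0797, 0.2043]
tool_rot: [0.658, 0.753, -0.001, -0.002]
ft_force: [0.3, -0.1, -0.0]
grip_width: 0.0594
grip_force: 0.0
cup top (0.466, 0.2727, 0.15) [0.4705 0.2713 0.122  0.932 ]
cup scene (0.466, 0.2727, 0.15) [ 0.4651  0.2735 -0.011   0.433 ]
shot_glass top (0.4532, 0.3843, 0) [0.454  0.3833 0.     0.923 ]
teaspoon top (0.3908, 0.3223, 1.72) [0.3898 0.3261 1.738  0.693 ]
```

View pics/last.png

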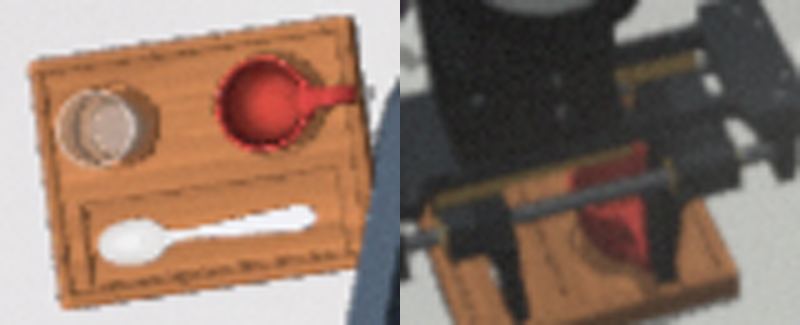

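The shot glass is now centred in its well at crop (100,127). The cup handle points straight out and the spoon lies in its recess. The arm is clear of everything, so I'll hand in.

```bash
python3 -c "
from rig import job
print(job.hand_in())"
```

```text
the job is handed in; nothing more can be done
None
```

Both drinks orders are made up on their boards and the job is handed in, at about 43 s on the robot's clock. The shot glass first landed about 8 mm off-centre in its well, so I regripped it and centred it. The camera checks after each placing showed every item in its recess, and the tamper and milk pitcher had not moved.

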